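Set the yellow flip stop and push the board home for its cut

TASK

Get the pine board ready to be cut to length: first tip the yellow stop on the fence down with a fingertip, leaving the red and the blue stop up, then push the board with the fingertips flat against the fence and gently along it until its left end touches the yellow stop. Only push, never pick anything up, and leave the pencil, the tape measure and the square where they lie.

Things in the scene. Friction and masses are not known exactly. Their poses are not given: they have to be found in the camera images.
- cut_fence: Crosscut board fixed to the bench: pale grey base panel with a brown fence. Origin on the bench below the middle of the fence's front face; +x away from the robot, +y along the fence to the left (turned up to 0.12 rad). Base: x -125 to 55 mm, y -300 to 300, top at z 12 mm. Fence: x 0 to 30, y -280 to 280, top at z 42. Saw slot at y 30. Stops left of it, 61 mm or more apart
- yellow_carriage: Fixed mount of the yellow stop on the fence, 39 mm wide (y), up to 57 mm above the bench. Origin on the bench below the fence's front face, axes as the fence's. The stop's hinge line, along y, passes 10 mm in front of it (-x) and 50 mm above it. A black knob of 22 mm sticks out behind to x = 51 mm, no higher than 40 mm
- yellow_stop (a joint): Yellow flip stop, smooth paddle of 60 g, free hinge. 0 = down; 3.05 = up, standing on the fence, leaning back on its limit (starts 2.97 to 3.05). Pushed toward the robot (under 1 N) past about 2.65 it falls to 0 by its own weight. Up, it is 16 mm wide (y; 24 at its foot), its top 84 mm above the bench; its back face is upright, 6 to 11 mm behind the fence's front face. As it tips, its lower back edge rises to 71 mm
- yellow_face (a point): Point on the flat right-hand (-y) face of the yellow stop, which the board's end must touch; swings with the stop. Down, it is 16 mm in front of the fence, 28 mm above the bench and 8 mm to the right of the carriage's origin; the stop then takes up 2 to 30 mm in front of the fence, its underside 17 mm above the bench. It cannot be pushed along the fence
- red_carriage: Fixed mount of the red stop, the same as the yellow one
- red_stop (a joint): Red flip stop, the same as the yellow one; starts up (2.97 to 3.05) and must stay up
- blue_carriage: Fixed mount of the blue stop, the same as the yellow one
- blue_stop (a joint): Blue flip stop, the same as the yellow one; starts up (2.97 to 3.05) and must stay up
- board: Loose pine board, 64 (x) by 220 (y) by 19 mm, 0.09 to 0.18 kg, lying on the base panel in front of the fence, 9 to 19 mm off it and turned up to 0.05 rad from it, its left end at least 25 mm to the right of every stop. Origin at the centre of its underside, 12 mm above the bench; +y along it to the left, +x toward the fence
- board_left_end (a point): Centre of the left (+y) end face of the board
- board_right_end (a point): Centre of the right (-y) end face of the board
- pencil: Yellow pencil, 173 mm long (its y), 7 mm thick, lying on the base panel near its front edge, left of the middle, roughly along the fence; origin at the centre of its underside. Leave alone
- tape_measure: Yellow tape measure, 36 x 79 mm, 62 mm high, standing on the bench behind the right half of the fence; origin at the centre of its underside. Leave alone
- combination_square: Steel combination square, 70 x 300 mm, 15 mm high, lying on the bench to the right of the base panel; origin at the centre of its underside. Leave alone

How it is judged:
By the outcome, as a careful person would: the job done as asked, in the order asked, and still so for the second after the job is handed in, with the robot touching nothing.
It also fails if it takes over 58 s, if anything falls off the work surface, if the arm or the gripper's body presses on something with over 40 N, if the wrist force passes 120 N, or if a joint passes its speed limit or range.

ROBOT

A 6-joint arm with a two-finger parallel gripper is mounted at the origin on a cart in front of the work surface, level with it; the furniture and walls round the work are solid. World frame = base frame: x ahead of the robot, y to its left, z up, the work surface at z = 0. Lengths are in m, angles in rad, forces in N, time in s.
With the tool pointing down it reaches from about 0.375 to 0.9 m from the base axis. Payload 3.1 kg.
Tool frame: the origin (TCP) lies between the finger pads; the fingertips stand 17 mm ahead of it and the grasp point (between the pads) lies 2 mm behind it; z points along the fingers, y is the line along which they close (so a half turn about z gives the same grasp; the last joint's range is limited). The gripper opens to 85 mm and grips with 20 to 120 N. Pads are 22 mm wide; open, the fingers measure 114 mm over their backs; the gripper's body (76 mm by 85 mm) begins 54 mm behind the grasp point. The pads swing forward as they close: fully open they stand 13 mm farther back than shut.
Start: joints at [-1.313, 0.527, 1.433, -0, 1.181, -0.178], TCP at [0.264, -0.567, 0.248] pointing down, gripper open.
Joint ranges: [-3.08, 3.08], [-0.75, 2.2], [0.22, 2.44], [-1.43, 4.57], [0, 2.65], [-2.85, 2.85]. Speed limits (rad/s): [2.79, 2.79, 3.14, 3.14, 3.14, 3.14].

INTERFACE

Orientations are given as a unit quaternion [x, y, z, w].
In Python, from station import sense, vision, order gives the robot as it stands.
- The arm moves only by the shell command python3 -m crank 'ROWS' [OPENING] [FORCE]. ROWS is JSON, a list of rows, each an object with "dp": the shift along the world's x, y, z in units of 30 mm (1.0 is 30 mm), a list of three; "angular": the turn, a rotation vector about the world's x, y, z in degrees, a list of three. In form: [{"dp": [dx, dy, dz], "angular": [ax, ay, az]}, ...]. A call has 1 to 20 rows; each row shifts and turns the commanded pose from where the row before left it; what a row does not reach is not made up. A row lasts 1/10 s, in which the tool goes at most 50 mm and 8.59 degrees, less where a joint would pass 70% of its speed; a pose out of reach is approached as far as the arm can. A call is refused whole if a number of a shift passes 1 or a number of a turn 8.59, either way. A call with a gripper value outside its range is refused whole. OPENING is the closure, from 0 (fully open) to 1 (shut), set as the call begins (- or left out, the last holds). The fingers move at their own pace and stop on an object; FORCE is the grip in N (left out, the last holds). Time passes only in rows, so rows that do not move let the fingers close. It gives the time, the measured TCP pose, the force, the opening and the grip force at its end, in the units of the state.
- sense(): the state, without advancing time (a new reading comes with each control period).
- vision.snapshot(name): name is "side" or "top" or "wrist"; returns a dict with "image" (384x512x3 uint8, blue, green, red), "range_z" (384x512 float32, m along the optical axis (not along the pixel's ray), 0 where there is no reading), "mtx" (3x3 intrinsics, pixels), "pose" (4x4, takes a point from camera to world coordinates); the wrist camera has in their place "mount" (4x4, takes a point from camera to tool coordinates, whose origin is the TCP and whose axes are the flange's). Camera axes: x right, y down, z forward; pixel columns grow to the right and rows downward; lengths in m; the calibration is good to about 2 mm. A picture is of the moment at which its call begins: read the wrist's pose just before it.
- order.sign_off(): hands the job in; it is judged then, once.
The state is a dict: "t": time; "q": joint angles; "qd": joint speeds; "tau": joint torques, N m; "tcp_pos": TCP position; "tool_rot": TCP orientation; "force": force on the tool from outside, world axes, zero at the start; "ft_torque": the same for the moment, N m; "finger_gap": opening from 0.0 (shut) to 1.0 (fully open); "gripper_force": force on a finger pad.
Only numpy, scipy, OpenCV 4.12 (cv2) and the standard library are available. Lean on these libraries where they do the work, as an engineer would, in place of code of your own. Each camera call takes 0.05 s, during which the arm holds its last target. There are 200 camera calls.

## Working session

There is one attempt and no reset: what is moved stays moved. The work goes in short steps, Python scripts to look and compute and a shell command to move; the robot and the scene stay as the last step left them, time stands still between calls to the robot, and variables do not carry over. Pictures are saved under pics/ and viewed, at most 13 in all, crops included, and the job is handed in when it is done.

```bash
mkdir -p pics; ls
cat > h.py <<'E'
import numpy as np, cv2
from station import sense, vision, order
def snap(n):
    s=vision.snapshot(n); np.savez(''+n+'.npz',**{k:v for k,v in s.items()}); return s
def pt(s,u,v,z=None,r=2):
    K=np.array(s['mtx']);P=np.array(s['pose'])
    d=np.array([(u-K[0,2])/K[0,0],(v-K[1,2])/K[1,1],1.])
    if z is None:
        a=s['range_z'][int(v)-r:int(v)+r+1,int(u)-r:int(u)+r+1]; a=a[a>0]; Z=np.median(a)
    else: Z=(z-P[2,3])/(P[:3,:3]@d)[2]
    return P[:3,:3]@(d*Z)+P[:3,3]
E
python3 - <<'E'
from h import *
for n in('top','side'):
    s=snap(n); cv2.imwrite(f'pics/{n}0.png',cv2.resize(s['image'],(800,600),interpolation=cv2.INTER_CUBIC)); print(n,s['pose'],s['mtx'])
print(sense())
E
```

```text
pics
top [[-0.02476524 -0.99484916  0.09829465  0.43443247]
 [-0.99968451  0.02423276 -0.00660748 -0.08384923]
 [ 0.0041915  -0.09842728 -0.99513542  1.13325239]
 [ 0.          0.          0.          1.        ]] [[414.80537839   0.         260.47945625]
 [  0.         414.80537839 188.31038708]
 [  0.           0.           1.        ]]
side [[ 0.90744839 -0.21899568  0.35857817 -0.02033374]
 [-0.42013407 -0.46283283  0.7805595  -1.29386692]
 [-0.00497741 -0.85896837 -0.51200445  0.87405995]
 [ 0.          0.          0.          1.        ]] [[476.34096374   0.         248.90679895]
 [  0.         476.34096374 190.74131217]
 [  0.           0.           1.        ]]
{'t': 0.1, 'q': array([-1.31349285e+00,  5.28419633e-01,  1.43378978e+00,  8.29792880e-06,
        1.18143587e+00, -1.78499390e-01]), 'qd': array([ 0.00028146, -0.00178014, -0.00406374,  0.00017473, -0.00141421,
        0.00072958]), 'tau': array([-5.08134490e-04, -4.43306208e+01, -1.78585535e+01, -1.81060282e-04,
        3.89088425e-03,  2.29853504e-05]), 'tcp_pos': array([ 0.2637029 , -0.56595066,  0.24739797]), 'tool_rot': array([ 9.76353097e-01,  2.16179503e-01, -3.65945412e-05, -1.02566757e-03]), 'force': array([ 0.22569455,  0.63144632, -0.24521675]), 'ft_torque': array([ 0.01973661,  0.02064829, -0.05787402]), 'gripper_force': 0.0, 'finger_gap': 1.0051540153634393}
```

View pics/top0.png

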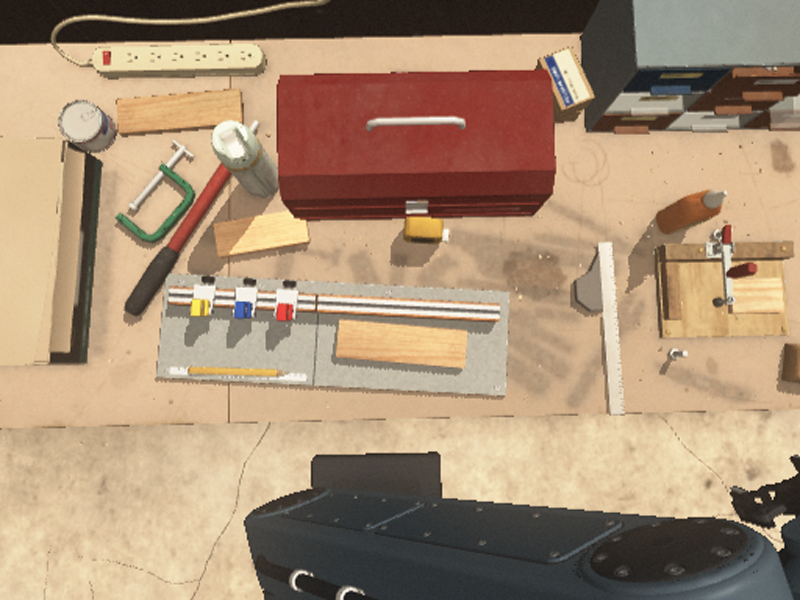

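View pics/side0.png

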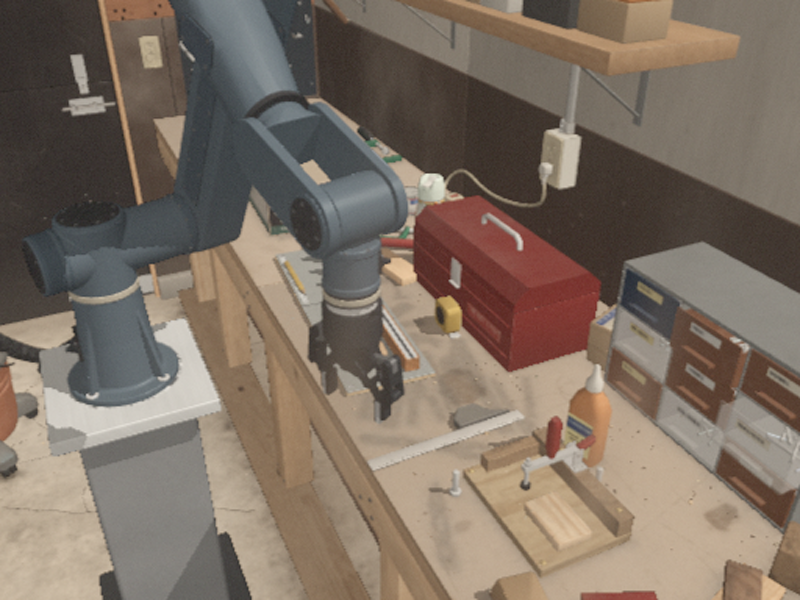

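The top view shows yellow (202,308), blue (243,310) and red (285,312) stops left to right, and the board at (337–467, 320–367). I'll take an enlarged crop for reading.

Run:
```python
from h import *
s=np.load('top.npz'); im=s['image'][172:258,98:332]
cv2.imwrite('pics/crop1.png',cv2.resize(im,None,fx=3.4,fy=3.4,interpolation=cv2.INTER_CUBIC))
def p(U,V,z=None): print(U,V,z,np.round(pt(s,U*.64,V*.64,z),4))
for U,V in((202,306),(243,309),(285,311),(400,342),(425,228)):p(U,V)
# rough fence ends top
```

```text
202 306 None [0.5277 0.2444 0.0765]
243 309 None [0.5206 0.176  0.0824]
285 311 None [0.5157 0.1078 0.0829]
400 342 None [ 0.4622 -0.0773  0.0304]
425 228 None [ 0.6512 -0.1239  0.0617]
```

View pics/crop1.png

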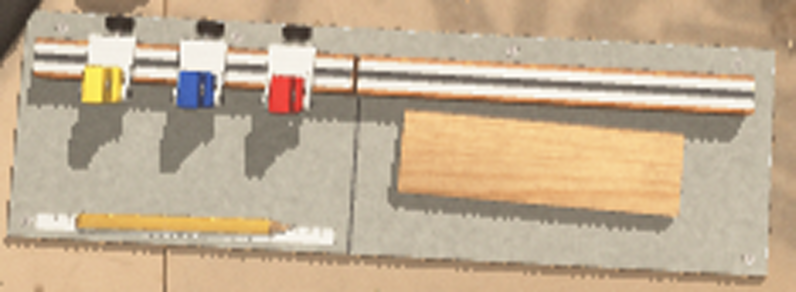

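Run:
```python
from h import *
s=np.load('top.npz')
def p(n,U,V,z=None):
    r=pt(s,98+U/3.4,172+V/3.4,z); print(n,np.round(r,4)); return r
a=p('fenceL',33,77,.042);b=p('fenceR',753,112,.042)
BL=p('baseFL',8,237,.012);BR=p('baseFR',768,277,.012);TL=p('baseBL',27,12,.012);TR=p('baseBR',775,50,.012)
ang=lambda a,b: np.arctan2(-(a-b)[0],(a-b)[1])
print(ang(a,b),ang(BL,BR),ang(TL,TR))
th=np.mean([ang(a,b),ang(BL,BR),ang(TL,TR)])
R=np.array([[np.cos(th),-np.sin(th)],[np.sin(th),np.cos(th)]])
c=(BL+BR+TL+TR)[:2]/4; O=c-R@[-.035,0]; print('th',th,'O',O, 'fence x', (R.T@(a[:2]-O)),(R.T@(b[:2]-O)))
c=[p('bLB',405,110,.031),p('bLF',398,193,.031),p('bRF',677,216,.031),p('bRB',683,135,.031)]
for q in c: print('fence frame',np.round(R.T@(q[:2]-O),4))
for n,U,V in(('y',102,70),('b',196,75),('r',287,80)):
    q=p(n,U,V,.084);print(n,'ff',np.round(R.T@(q[:2]-O),4))
# depth-based points above z=.065 
K=s['mtx'];P=s['pose'];v,u=np.mgrid[172:258,98:332];Z=s['range_z'][172:258,98:332]
X=np.stack([(u-K[0,2])/K[0,0]*Z,(v-K[1,2])/K[1,1]*Z,Z],-1)@P[:3,:3].T+P[:3,3]
f=(X[...,:2]-O)@R
m=(X[...,2]>.07)
print(np.round(np.c_[u[m],v[m],f[m]*1000,X[m][:,2]*1000],0)[::1].astype(int).tolist())
q=p('pencilL',78,220,.015);print(R.T@(q[:2]-O));q=p('pencilR',285,228,.015);print(R.T@(q[:2]-O))
```

```text
fenceL [0.5352 0.3118 0.042 ]
fenceR [ 0.4944 -0.2454  0.042 ]
baseFL [0.412  0.3409 0.012 ]
baseFR [ 0.3659 -0.2566  0.012 ]
baseBL [0.5903 0.3281 0.012 ]
baseBR [ 0.5452 -0.2694  0.012 ]
-0.07314371525260359 -0.07704700139889144 -0.07536948103153304
th -0.07518673256100936 O [0.51325779 0.03314537] fence x [0.00099414 0.27956594] [ 0.00213562 -0.27916012]
bLB [0.5033 0.0252 0.031 ]
bLF [0.4388 0.0315 0.031 ]
bRF [ 0.4157 -0.1848  0.031 ]
bRB [ 0.4784 -0.1916  0.031 ]
fence frame [-0.0094 -0.0087]
fence frame [-0.0741 -0.0072]
fence frame [-0.081  -0.2247]
fence frame [-0.0179 -0.2267]
y [0.5354 0.2453 0.084 ]
y ff [0.0061 0.2132]
b [0.5299 0.1753 0.084 ]
b ff [0.0059 0.143 ]
r [0.5245 0.1075 0.084 ]
r ff [0.0056 0.075 ]
[[171, 173, -70, -123, 1133], [188, 173, -70, -123, 1133], [115, 174, -70, -123, 1133], [150, 176, -70, -123, 1133], [154, 176, -70, -123, 1133], [253, 179, -70, -123, 1133], [111, 180, -70, -123, 1133], [192, 181, -70, -123, 1133], [147, 182, -70, -123, 1133], [201, 182, -70, -123, 1133], [257, 184, -70, -123, 1133], [130, 185, -70, -123, 1133], [278, 185, -70, -12
[... 7194 characters left out ...]
3, 1133], [156, 232, -70, -123, 1133], [227, 232, -70, -123, 1133], [226, 235, -70, -123, 1133], [149, 236, -70, -123, 1133], [135, 238, -70, -123, 1133], [307, 238, -70, -123, 1133], [206, 239, -70, -123, 1133], [221, 240, -70, -123, 1133], [132, 241, -70, -123, 1133], [180, 244, -70, -123, 1133], [146, 246, -70, -123, 1133], [199, 248, -70, -123, 1133], [148, 250, -70, -123, 1133], [131, 252, -70, -123, 1133], [244, 254, -70, -123, 1133], [220, 255, -70, -123, 1133], [281, 255, -70, -123, 1133], [279, 256, -70, -123, 1133], [164, 257, -70, -123, 1133], [326, 257, -70, -123, 1133]]
pencilL [0.424 0.285 0.015]
[-0.10796913  0.2444523 ]
pencilR [0.4137 0.1224 0.015 ]
[-0.10601943  0.08153167]
```

Yellow is at fence-frame y≈220 mm, blue ≈150, red ≈81; fence angle −0.075 rad, origin ≈(0.514, 0.033). The board's left end is at ≈−8 mm, so it travels about 220 mm. I'll close the fingers, square the tool to the fence and go behind the yellow stop.

```bash
python3 -m crank '[{"dp":[0.37,0.97,0],"angular":[0,0,-7.3]},{"dp":[0.37,0.97,0],"angular":[0,0,-7.3]},{"dp":[0.37,0.97,0],"angular":[0,0,-7.3]},{"dp":[0.37,0.97,0],"angular":[0,0,-7.3]},{"dp":[0.37,0.97,0],"angular":[0,0,0]},{"dp":[0.37,0.97,0],"angular":[0,0,0]},{"dp":[0.37,0.97,0],"angular":[0,0,0]},{"dp":[0.37,0.97,0],"angular":[0,0,0]},{"dp":[0.37,0.97,0],"angular":[0,0,0]},{"dp":[0.37,0.97,0],"angular":[0,0,0]},{"dp":[0.37,0.97,0],"angular":[0,0,0]},{"dp":[0.37,0.97,0],"angular":[0,0,0]},{"dp":[0.37,0.97,0],"angular":[0,0,0]},{"dp":[0.37,0.97,0],"angular":[0,0,0]}]' 1 20
python3 -m crank '[{"dp":[0.37,0.97,0],"angular":[0,0,0]},{"dp":[0.37,0.97,0],"angular":[0,0,0]},{"dp":[0.37,0.97,0],"angular":[0,0,0]},{"dp":[0.37,0.97,0],"angular":[0,0,0]},{"dp":[0.37,0.97,0],"angular":[0,0,0]},{"dp":[0.37,0.97,0],"angular":[0,0,0]},{"dp":[0.37,0.97,0],"angular":[0,0,0]},{"dp":[0.37,0.97,0],"angular":[0,0,0]},{"dp":[0.37,0.97,0],"angular":[0,0,0]},{"dp":[0.37,0.97,0],"angular":[0,0,0]},{"dp":[0.37,0.97,0],"angular":[0,0,0]},{"dp":[0.37,0.97,0],"angular":[0,0,0]},{"dp":[0.37,0.97,0],"angular":[0,0,0]},{"dp":[0.37,0.97,0],"angular":[0,0,0]},{"dp":[0,0,0],"angular":[0,0,0]},{"dp":[0,0,0],"angular":[0,0,0]}]'
python3 - <<'E'
from h import *
from scipy.spatial.transform import Rotation as Ro
s=snap('wrist'); q=sense(); print(q['tcp_pos'],np.degrees(np.arctan2(*Ro.from_quat(q['tool_rot']).as_matrix()[[1,0],0])))
print(s['mount'],s['mtx'])
cv2.imwrite('pics/wrist1.png',s['image'])
E
```

```text
t: 1.5
tcp_pos: [0.4193, -0.1578, 0.2481]
tool_rot: [0.999, -0.037, -0.0, -0.0]
force: [0.7, -0.3, -0.7]
finger_gap: -0.001
gripper_force: 0.0
t: 3.1
tcp_pos: [0.574, 0.2485, 0.2475]
tool_rot: [0.999, -0.036, -0.001, 0.0]
force: [0.7, -0.2, 0.4]
finger_gap: 0.002
gripper_force: 0.0
[0.57390217 0.24778787 0.2476454 ] -4.210808005808715
[[ 1.32020105e-03 -9.52745882e-01 -3.03765604e-01  7.76678848e-02]
 [ 9.99999062e-01  1.36851303e-03  5.38397325e-05 -1.18026052e-03]
 [ 3.64411602e-04 -3.03765390e-01  9.52746795e-01 -1.25752545e-01]
 [ 0.00000000e+00  0.00000000e+00  0.00000000e+00  1.00000000e+00]] [[328.51481318   0.         250.78635371]
 [  0.         328.51481318 191.93546294]
 [  0.           0.           1.        ]]
```

View pics/wrist1.png

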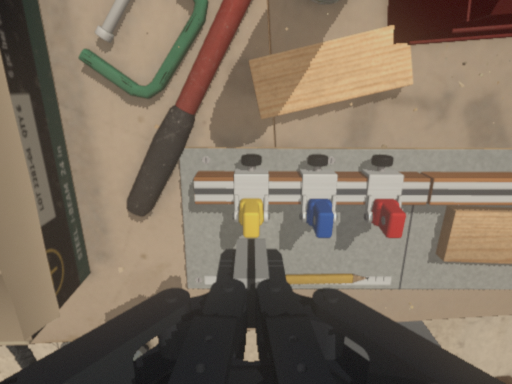

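The wrist view shows the yellow stop at (251,217) with its top-back edge near row 200, blue (320,217), red (389,217), and fingertips at (235–285, 250). Now the numbers.

```bash
cat >> h.py <<'E'
from scipy.spatial.transform import Rotation as Ro
def wpose(s,q):
    T=np.eye(4);T[:3,:3]=Ro.from_quat(q['tool_rot']).as_matrix();T[:3,3]=q['tcp_pos'];return T@s['mount']
th=-0.0755;R=np.array([[np.cos(th),-np.sin(th)],[np.sin(th),np.cos(th)]]);O=np.array([.5145,.033])
ff=lambda p:np.round(1000*np.r_[R.T@(np.array(p)[:2]-O),p[2]],1)
def w2(v): return np.round(R@np.array(v)/30,3)  # fence mm -> units
E
python3 - <<'E'
from h import *
d=dict(np.load('wrist.npz'));q=sense();d['pose']=wpose(d,q)
print('tcp',ff(q['tcp_pos']))
for n,u,v,z in(('y back top L',243,200,.084),('y back top R',262,200,.084),('b L',310,200,.084),('b R',330,200,.084),('r L',376,201,.084),('r R',401,201,.084),('fence front L',196,202,.042),('fence front R',420,204,.042),('board LB',452,207,.031),('board LF',439,261,.031),('ycarr top',252,190,.057)):
    print(n,ff(pt(d,u,v,z)),ff(pt(d,u,v)))
for u,v in((230,254),(240,254),(262,254),(272,254)):
    p=pt(d,u,v,r=1);print('tip',ff(p),p[2]-q['tcp_pos'][2])
E
```

```text
tcp [ 43.  218.7 247.6]
y back top L [ 20.2 226.8  84. ] [ 10.5 227.5  56. ]
y back top R [ 20.3 209.1  84. ] [  8.9 207.9  51.2]
b L [ 20.4 164.4  84. ] [  9.9 158.5  53.7]
b R [ 20.5 145.7  84. ] [  8.7 137.   50. ]
r L [ 19.6 102.7  84. ] [ 9.3 90.8 54.5]
r R [19.7 79.4 84. ] [ 7.6 62.6 49.6]
fence front L [  3.2 278.1  42. ] [  3.1 278.1  41.6]
fence front R [ 1.6 38.1 42. ] [-9.  21.9 12.5]
board LB [-5.7 -4.1 31. ] [ -9.5 -10.8  20.8]
board LF [-73.3  -1.7  31. ] [-84.2 -14.1  11.8]
ycarr top [ 21.5 218.3  57. ] [ 18.  218.3  45.8]
tip [ 50.  229.  242.6] -0.005086708432246623
tip [ 54.  224.3 250. ] 0.0023535650997230373
tip [ 54.1 215.1 250.1] 0.0024658867577182775
tip [ 50.  210.4 242.5] -0.005136570456548362
```

```bash
python3 -m crank '[{"dp":[0,0,-0.86],"angular":[0,0,0]},{"dp":[0,0,-0.86],"angular":[0,0,0]},{"dp":[0,0,-0.86],"angular":[0,0,0]},{"dp":[0,0,-0.86],"angular":[0,0,0]},{"dp":[0,0,-0.86],"angular":[0,0,0]},{"dp":[0,0,-0.86],"angular":[0,0,0]},{"dp":[0,0,0],"angular":[0,0,0]},{"dp":[0,0,0],"angular":[0,0,0]}]' && python3 -m crank '[{"dp":[-0.14,0.01,0],"angular":[0,0,0]},{"dp":[-0.14,0.01,0],"angular":[0,0,0]},{"dp":[-0.14,0.01,0],"angular":[0,0,0]},{"dp":[-0.14,0.01,0],"angular":[0,0,0]},{"dp":[-0.14,0.01,0],"angular":[0,0,0]},{"dp":[-0.14,0.01,0],"angular":[0,0,0]},{"dp":[-0.14,0.01,0],"angular":[0,0,0]},{"dp":[-0.14,0.01,0],"angular":[0,0,0]},{"dp":[-0.14,0.01,0],"angular":[0,0,0]},{"dp":[-0.14,0.01,0],"angular":[0,0,0]},{"dp":[0,0,0],"angular":[0,0,0]},{"dp":[0,0,0],"angular":[0,0,0]}]'
python3 - <<'E'
from h import *
s=snap('wrist'); print(ff(sense()['tcp_pos'])); cv2.imwrite('pics/wrist2.png',s['image'])
E
```

```text
t: 3.95
tcp_pos: [0.5744, 0.2472, 0.0936]
tool_rot: [0.999, -0.038, -0.001, 0.0]
force: [-0.2, 0.7, 0.5]
finger_gap: 0.001
gripper_force: 0.0
t: 5.15
tcp_pos: [0.5326, 0.2513, 0.0935]
tool_rot: [0.999, -0.037, 0.0, 0.0]
force: [0.5, -0.8, 0.5]
finger_gap: 0.002
gripper_force: 0.0
[  1.8 219.   93.5]
```

View pics/wrist2.png

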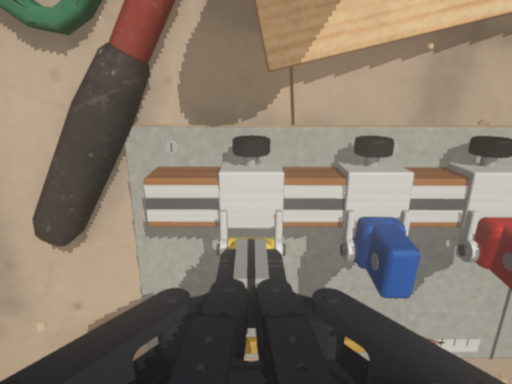

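Yellow stop has swung down (only its foot at (250,243) shows at the hinge), blue and red still up. Lift away and go in front of the board, half open.

```bash
python3 -m crank '[{"dp":[0,0,0.95],"angular":[0,0,0]},{"dp":[0,0,0.95],"angular":[0,0,0]},{"dp":[-0.375,-0.905,0],"angular":[0,0,0]},{"dp":[-0.375,-0.905,0],"angular":[0,0,0]},{"dp":[-0.375,-0.905,0],"angular":[0,0,0]},{"dp":[-0.375,-0.905,0],"angular":[0,0,0]},{"dp":[-0.375,-0.905,0],"angular":[0,0,0]},{"dp":[-0.375,-0.905,0],"angular":[0,0,0]},{"dp":[-0.375,-0.905,0],"angular":[0,0,0]},{"dp":[-0.375,-0.905,0],"angular":[0,0,0]},{"dp":[-0.375,-0.905,0],"angular":[0,0,0]},{"dp":[-0.375,-0.905,0],"angular":[0,0,0]},{"dp":[-0.375,-0.905,0],"angular":[0,0,0]},{"dp":[-0.375,-0.905,0],"angular":[0,0,0]},{"dp":[0,0,0],"angular":[0,0,0]},{"dp":[0,0,0],"angular":[0,0,0]}]'
python3 -m crank '[{"dp":[0,0,0],"angular":[0,0,0]},{"dp":[0,0,0],"angular":[0,0,0]},{"dp":[0,0,0],"angular":[0,0,0]},{"dp":[0,0,0],"angular":[0,0,0]}]' 0.5
python3 - <<'E'
from h import *
s=snap('wrist'); q=sense(); print(ff(q['tcp_pos']),q['finger_gap']); cv2.imwrite('pics/wrist3.png',s['image'])
E
```

```text
t: 6.8
tcp_pos: [0.3978, -0.0751, 0.1506]
tool_rot: [0.999, -0.038, 0.0, -0.0]
force: [0.1, -0.1, 0.2]
finger_gap: 0.001
gripper_force: 0.0
t: 7.2
tcp_pos: [0.3978, -0.074, 0.1505]
tool_rot: [0.999, -0.036, 0.0, -0.0]
force: [-0.0, -0.4, 0.0]
finger_gap: 0.502
gripper_force: 0.0
[-108.3 -115.6  150.5] 0.5015583733125911
```

View pics/wrist3.png

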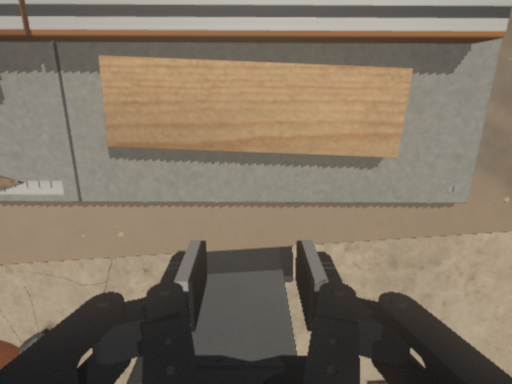

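The view shows the board at corners (101,58), (109,148), (399,157), (410,70); fingers in front of it.

```bash
python3 - <<'E'
from h import *
d=dict(np.load('wrist.npz'));q=sense();d['pose']=wpose(d,q)
for u,v,z in((101,58,.031),(109,148,.031),(399,157,.031),(410,70,.031),(60,39,.042),(500,39,.042),(100,204,.012),(460,203,.012)):print(u,v,ff(pt(d,u,v,z)))
E
python3 -m crank '[{"dp":[0,0,-0.78],"angular":[0,0,0]},{"dp":[0,0,-0.78],"angular":[0,0,0]},{"dp":[0,0,-0.78],"angular":[0,0,0]},{"dp":[0,0,-0.78],"angular":[0,0,0]},{"dp":[0,0,-0.78],"angular":[0,0,0]},{"dp":[0,0,0],"angular":[0,0,0]},{"dp":[0,0,0],"angular":[0,0,0]}]'
```

```text
101 58 [-11.8 -10.1  31. ]
109 148 [-74.6  -7.7  31. ]
399 157 [ -80.6 -226.6   31. ]
410 70 [ -18.7 -225.6   31. ]
60 39 [-1.2 10.4 42. ]
500 39 [  -0.  -276.3   42. ]
100 204 [-126.2   14.4   12. ]
460 203 [-124. -293.   12.]
t: 7.95
tcp_pos: [0.3975, -0.0743, 0.0334]
tool_rot: [0.999, -0.037, -0.001, -0.0]
force: [-0.9, -0.2, 0.6]
finger_gap: 0.501
gripper_force: 0.0
```

```bash
python3 -m crank '[{"dp":[0.166,-0.0125,0],"angular":[0,0,0]},{"dp":[0.166,-0.0125,0],"angular":[0,0,0]},{"dp":[0.133,-0.01,0],"angular":[0,0,0]},{"dp":[0.133,-0.01,0],"angular":[0,0,0]},{"dp":[0.1,-0.0075,0],"angular":[0,0,0]},{"dp":[0.1,-0.0075,0],"angular":[0,0,0]},{"dp":[0.066,-0.005,0],"angular":[0,0,0]},{"dp":[0.066,-0.005,0],"angular":[0,0,0]},{"dp":[0.066,-0.005,0],"angular":[0,0,0]},{"dp":[0.066,-0.005,0],"angular":[0,0,0]}]'
python3 -m crank '[{"dp":[0.05,-0.004,0],"angular":[0,0,0]},{"dp":[0.03,-0.002,0],"angular":[0,0,0]}]'
python3 -m crank '[{"dp":[0.03,-0.002,0],"angular":[0,0,0]},{"dp":[0.03,-0.002,0],"angular":[0,0,0]}]'
```

```text
t: 8.95
tcp_pos: [0.4294, -0.0768, 0.0334]
tool_rot: [0.999, -0.037, -0.0, -0.0]
force: [-1.5, 0.6, 0.7]
finger_gap: 0.502
gripper_force: 0.6
t: 9.15
tcp_pos: [0.4318, -0.0771, 0.0334]
tool_rot: [0.999, -0.037, -0.0, -0.0]
force: [-3.9, -1.4, 1.3]
finger_gap: 0.502
gripper_force: 1.4
t: 9.35
tcp_pos: [0.4319, -0.0768, 0.0334]
tool_rot: [0.999, -0.037, -0.002, -0.001]
force: [-6.6, -2.5, 2.4]
finger_gap: 0.497
gripper_force: 3.1
```

```bash
python3 -m crank '[{"dp":[-0.2,0.015,0],"angular":[0,0,0]},{"dp":[-0.2,0.015,0],"angular":[0,0,0]},{"dp":[0,0,0.75],"angular":[0,0,0]},{"dp":[0,0,0.75],"angular":[0,0,0]},{"dp":[0,0,0.75],"angular":[0,0,0]},{"dp":[0.238,-0.82,0],"angular":[0,0,0]},{"dp":[0.238,-0.82,0],"angular":[0,0,0]},{"dp":[0.238,-0.82,0],"angular":[0,0,0]},{"dp":[0.238,-0.82,0],"angular":[0,0,0]},{"dp":[0.238,-0.82,0],"angular":[0,0,0]},{"dp":[0.238,-0.82,0],"angular":[0,0,0]},{"dp":[0,0,0],"angular":[0,0,0]}]'
python3 -m crank '[{"dp":[0,0,0],"angular":[0,0,0]},{"dp":[0,0,0],"angular":[0,0,0]},{"dp":[0,0,0],"angular":[0,0,0]},{"dp":[0,0,0],"angular":[0,0,0]}]' 1
python3 - <<'E'
from h import *
s=snap('wrist'); q=sense(); print(ff(q['tcp_pos']),q['finger_gap']); cv2.imwrite('pics/wrist4.png',s['image'])
t=snap('top')
cv2.imwrite('pics/top4.png',np.vstack([s['image'][:,:],cv2.resize(t['image'][172:258,98:332],(512,188),interpolation=cv2.INTER_CUBIC)]))
E
```

```text
t: 10.55
tcp_pos: [0.4668, -0.228, 0.1013]
tool_rot: [0.999, -0.038, 0.003, 0.002]
force: [0.2, -0.4, 0.2]
finger_gap: 0.501
gripper_force: 0.0
t: 10.95
tcp_pos: [0.4642, -0.2229, 0.101]
tool_rot: [0.999, -0.036, -0.0, -0.0]
force: [-1.3, -0.3, 0.8]
finger_gap: -0.001
gripper_force: 0.0
[ -30.7 -259.2  101. ] 0.001109708141697448
```

View pics/top4.png

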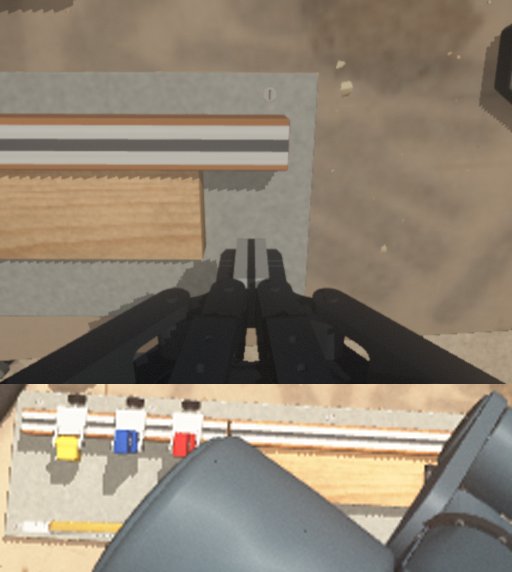

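The board lies flush with the fence, its right end at column 203 (rows 171–261); the yellow stop is down, lower than the others. Descend beside the right end.

```bash
python3 - <<'E'
from h import *
d=dict(np.load('wrist.npz'));q=sense();d['pose']=wpose(d,q)
for u,v,z in((203,171,.031),(203,261,.031),(20,171,.031),(20,261,.031),(280,170,.042),(20,168,.042)):print(u,v,ff(pt(d,u,v,z)))
E
python3 -m crank '[{"dp":[0,0,-0.72],"angular":[0,0,0]},{"dp":[0,0,-0.72],"angular":[0,0,0]},{"dp":[0,0,-0.72],"angular":[0,0,0]},{"dp":[0,0,0],"angular":[0,0,0]},{"dp":[0,0,0],"angular":[0,0,0]}]'
```

```text
203 171 [  -2.  -228.8   31. ]
203 261 [ -64.1 -226.3   31. ]
20 171 [  -2.4 -116.5   31. ]
20 261 [ -64.6 -103.5   31. ]
280 170 [   1.5 -275.    42. ]
20 168 [   2.1 -124.9   42. ]
t: 11.55
tcp_pos: [0.4644, -0.2237, 0.0362]
tool_rot: [0.999, -0.037, -0.0, -0.0]
force: [0.8, 0.7, 0.1]
finger_gap: 0.002
gripper_force: 0.0
```

```bash
python3 -m crank '[{"dp":[0.015,0.2,0],"angular":[0,0,0]},{"dp":[0.015,0.2,0],"angular":[0,0,0]},{"dp":[0.0075,0.1,0],"angular":[0,0,0]},{"dp":[0.0075,0.1,0],"angular":[0,0,0]},{"dp":[0.0075,0.1,0],"angular":[0,0,0]},{"dp":[0.012,0.15,0],"angular":[0,0,0]},{"dp":[0.016,0.2,0],"angular":[0,0,0]},{"dp":[0.016,0.2,0],"angular":[0,0,0]},{"dp":[0.016,0.2,0],"angular":[0,0,0]},{"dp":[0.016,0.2,0],"angular":[0,0,0]},{"dp":[0.016,0.2,0],"angular":[0,0,0]},{"dp":[0.016,0.2,0],"angular":[0,0,0]},{"dp":[0.016,0.2,0],"angular":[0,0,0]},{"dp":[0.016,0.2,0],"angular":[0,0,0]},{"dp":[0.016,0.2,0],"angular":[0,0,0]},{"dp":[0.016,0.2,0],"angular":[0,0,0]},{"dp":[0.016,0.2,0],"angular":[0,0,0]},{"dp":[0.016,0.2,0],"angular":[0,0,0]},{"dp":[0,0,0],"angular":[0,0,0]}]'
python3 - <<'E'
from h import *
s=snap('wrist'); q=sense(); print(ff(q['tcp_pos']),q['force']); t=snap('top')
cv2.imwrite('pics/push5.png',np.vstack([s['image'][:,:],cv2.resize(t['image'][172:258,98:332],(512,188),interpolation=cv2.INTER_CUBIC)]))
E
```

```text
t: 13.45
tcp_pos: [0.4717, -0.1252, 0.0361]
tool_rot: [0.999, -0.037, -0.001, -0.0]
force: [0.1, -0.4, -0.4]
finger_gap: 0.003
gripper_force: 0.0
[ -30.6 -161.3   36.1] [0.74070796 0.52331062 1.17940914]
```

View pics/push5.png

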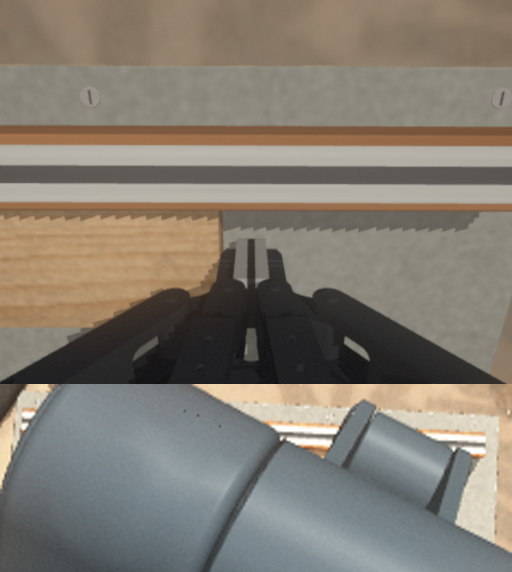

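The board follows flush along the fence (its back edge at row 211, right end against the finger at column 222). Continue 120 mm, then creep.

```bash
python3 - <<'E'
from h import *
d=dict(np.load('wrist.npz'));q=sense();d['pose']=wpose(d,q)
for u,v in((221,214),(221,255)):print(ff(pt(d,u,v,.031)))
E
python3 -m crank '[{"dp":[0.008,0.1,0],"angular":[0,0,0]},{"dp":[0.016,0.2,0],"angular":[0,0,0]},{"dp":[0.016,0.2,0],"angular":[0,0,0]},{"dp":[0.016,0.2,0],"angular":[0,0,0]},{"dp":[0.016,0.2,0],"angular":[0,0,0]},{"dp":[0.016,0.2,0],"angular":[0,0,0]},{"dp":[0.016,0.2,0],"angular":[0,0,0]},{"dp":[0.016,0.2,0],"angular":[0,0,0]},{"dp":[0.016,0.2,0],"angular":[0,0,0]},{"dp":[0.016,0.2,0],"angular":[0,0,0]},{"dp":[0.016,0.2,0],"angular":[0,0,0]},{"dp":[0.016,0.2,0],"angular":[0,0,0]},{"dp":[0.016,0.2,0],"angular":[0,0,0]},{"dp":[0.016,0.2,0],"angular":[0,0,0]},{"dp":[0.016,0.2,0],"angular":[0,0,0]},{"dp":[0.016,0.2,0],"angular":[0,0,0]},{"dp":[0.016,0.2,0],"angular":[0,0,0]},{"dp":[0.016,0.2,0],"angular":[0,0,0]},{"dp":[0.016,0.2,0],"angular":[0,0,0]},{"dp":[0.008,0.1,0],"angular":[0,0,0]}]'
python3 -c "
from h import *
q=sense();print(ff(q['tcp_pos']),q['force'])"
```

```text
[  -4.4 -147.7   31. ]
[ -24.  -147.3   31. ]
t: 15.55
tcp_pos: [0.4813, -0.0118, 0.0362]
tool_rot: [0.999, -0.037, -0.0, -0.0]
force: [0.2, -0.8, 0.2]
finger_gap: -0.003
gripper_force: 0.6
[-29.7 -47.1  36.2] [ 0.1712733  -0.76319707  0.17499569]
```

```bash
python3 -m crank '[{"dp":[0.008,0.1,0],"angular":[0,0,0]},{"dp":[0.008,0.1,0],"angular":[0,0,0]},{"dp":[0.008,0.1,0],"angular":[0,0,0]},{"dp":[0.008,0.1,0],"angular":[0,0,0]},{"dp":[0.008,0.1,0],"angular":[0,0,0]},{"dp":[0.008,0.1,0],"angular":[0,0,0]},{"dp":[0.004,0.05,0],"angular":[0,0,0]}]'
python3 -m crank '[{"dp":[0.003,0.04,0],"angular":[0,0,0]},{"dp":[0.003,0.04,0],"angular":[0,0,0]}]'
python3 -m crank '[{"dp":[0.003,0.04,0],"angular":[0,0,0]},{"dp":[0.003,0.04,0],"angular":[0,0,0]}]'
python3 -c "
from h import *
q=sense();print(ff(q['tcp_pos']),q['force'])"
```

```text
t: 16.25
tcp_pos: [0.4828, 0.0073, 0.0362]
tool_rot: [0.999, -0.037, -0.0, -0.0]
force: [-0.4, -1.6, -0.9]
finger_gap: -0.001
gripper_force: 0.7
t: 16.45
tcp_pos: [0.483, 0.0095, 0.0362]
tool_rot: [0.999, -0.037, -0.0, -0.0]
force: [-1.7, -2.1, -0.3]
finger_gap: -0.003
gripper_force: 0.7
t: 16.65
tcp_pos: [0.4833, 0.0119, 0.0362]
tool_rot: [0.999, -0.037, 0.0, 0.0]
force: [-0.8, -0.9, 0.3]
finger_gap: 0.001
gripper_force: 0.7
[-29.5 -23.4  36.2] [-0.7589879  -0.91308045  0.26142045]
```

Still about 1–3 mm to go; creep on at ~0.6 mm per row.

```bash
for i in 1; do :; done; python3 -m crank '[{"dp":[0.002,0.02,0],"angular":[0,0,0]},{"dp":[0.002,0.02,0],"angular":[0,0,0]}]'
python3 -m crank '[{"dp":[0.002,0.02,0],"angular":[0,0,0]},{"dp":[0.002,0.02,0],"angular":[0,0,0]}]'
python3 -m crank '[{"dp":[0.002,0.02,0],"angular":[0,0,0]}]'
```

```text
t: 16.85
tcp_pos: [0.4834, 0.013, 0.0362]
tool_rot: [0.999, -0.037, -0.0, 0.0]
force: [-1.9, -3.9, -0.2]
finger_gap: 0.002
gripper_force: 1.7
t: 17.05
tcp_pos: [0.4835, 0.0134, 0.0362]
tool_rot: [0.999, -0.036, -0.0, 0.001]
force: [-2.8, -8.2, -0.4]
finger_gap: -0.002
gripper_force: 4.5
t: 17.15
tcp_pos: [0.4835, 0.0136, 0.0362]
tool_rot: [0.999, -0.036, -0.0, 0.001]
force: [-3.5, -11.3, 0.2]
finger_gap: -0.003
gripper_force: 5.8
```

Contact with the stop (11 N). Back off, lift and look.

```bash
python3 -m crank '[{"dp":[-0.008,-0.1,0],"angular":[0,0,0]},{"dp":[-0.015,-0.2,0],"angular":[0,0,0]},{"dp":[0,0,0.9],"angular":[0,0,0]},{"dp":[0,0,0.95],"angular":[0,0,0]},{"dp":[0,0,0.95],"angular":[0,0,0]},{"dp":[0,0,0.95],"angular":[0,0,0]},{"dp":[0,0,0.95],"angular":[0,0,0]},{"dp":[0,0,0.95],"angular":[0,0,0]},{"dp":[-0.344,0.76,0.2],"angular":[0,0,0]},{"dp":[-0.344,0.76,0.2],"angular":[0,0,0]},{"dp":[-0.344,0.76,0.2],"angular":[0,0,0]},{"dp":[-0.344,0.76,0.2],"angular":[0,0,0]},{"dp":[-0.344,0.76,0.2],"angular":[0,0,0]},{"dp":[0,0,0],"angular":[0,0,0]},{"dp":[0,0,0],"angular":[0,0,0]}]'
python3 - <<'E'
from h import *
s=snap('wrist'); q=sense(); print(ff(q['tcp_pos'])); np.save('q.npy',np.r_[q['tcp_pos'],q['tool_rot']])
cv2.imwrite('pics/w6.png',cv2.resize(s['image'][:260],(800,406),interpolation=cv2.INTER_CUBIC))
E
```

```text
t: 18.65
tcp_pos: [0.4315, 0.12, 0.2359]
tool_rot: [0.999, -0.036, 0.001, -0.0]
force: [0.5, -0.4, -0.7]
finger_gap: -0.0
gripper_force: 0.0
[-89.   80.1 235.8]
```

View pics/w6.png

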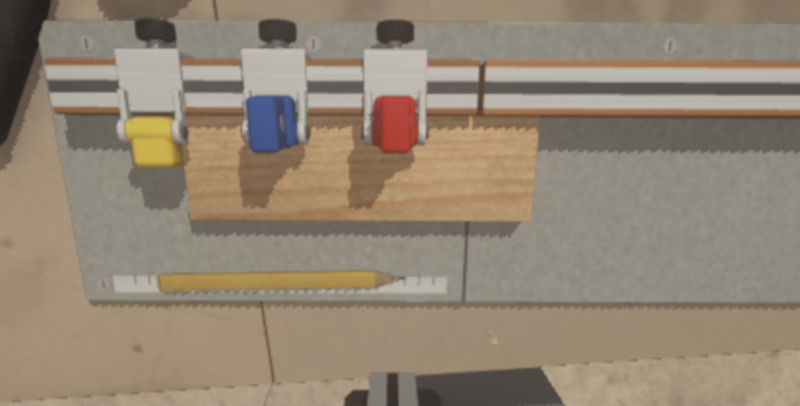

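Run:
```python
from h import *
d=dict(np.load('wrist.npz'));a=np.load('q.npy');d['pose']=wpose(d,dict(tcp_pos=a[:3],tool_rot=a[3:]))
k=512/800
for n,u,v,z in(('LF',192,220,.031),('RF',531,220,.031),('RB',538,118,.031),('LB',187,127,.031),('fenceL',48,111,.042),('fenceR',700,115,.042),('baseFL',90,303,.012),('baseFR',780,303,.012),('yel',183,160,.03)):print(n,ff(pt(d,u*k,v*k,z)))
# front edge by gradient per column
g=cv2.cvtColor(d['image'],cv2.COLOR_BGR2GRAY).astype(float)
P=[]
for u in range(130,335,5):
    c=g[130:150,u]; i=np.argmin(np.diff(c)); P.append(ff(pt(d,u,130.5+i,.031))[:2])
P=np.array(P);P=P[abs(P[:,0]-np.median(P[:,0]))<5];f=np.polyfit(P[:,1],P[:,0],1);print('front edge slope rad',f[0],'at ends',np.polyval(f,[-8,212]))
P=[]
for u in list(range(190,225,5))+list(range(350,500,5)):
    c=g[62:85,u]; 
    i=np.argmin(np.diff(c)); P.append(ff(pt(d,u,62.5+i,.042))[:2])
P=np.array(P);P=P[abs(P[:,0]-np.median(P[:,0]))<4];print('fence',np.polyfit(P[:,1],P[:,0],1))
im=d['image'][60:150,70:190];cv2.imwrite('pics/z7.png',cv2.resize(im,None,fx=6,fy=6,interpolation=cv2.INTER_CUBIC))
```

```text
LF [-62.9 210.1  31. ]
RF [-62.2  -8.2  31. ]
RB [-0.3 -7.2 31. ]
LB [ -6.1 206.6  31. ]
fenceL [  2.3 282.8  42. ]
fenceR [  1.3 -99.   42. ]
baseFL [-125.6  297.4   12. ]
baseFR [-123.9 -196.7   12. ]
yel [-25.6 211.8  30. ]
front edge slope rad 0.007094799858578834 at ends [-62.94085075 -61.37999478]
fence [-1.64683151e-03  4.67481092e+00]
```

View pics/z7.png

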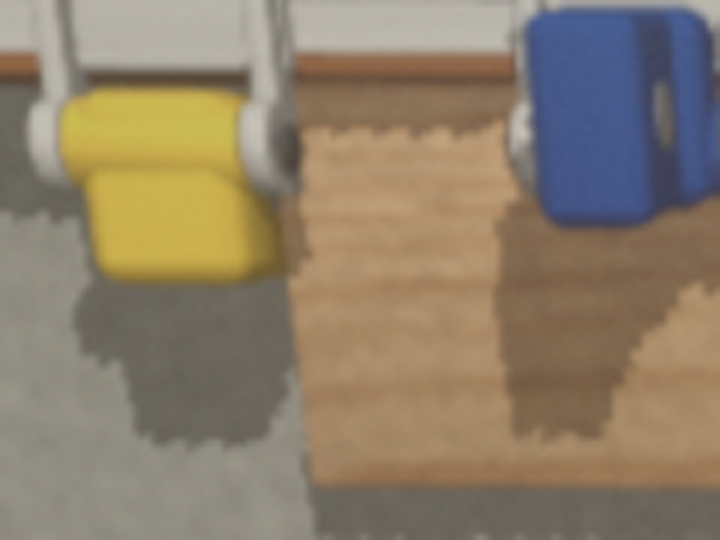

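Board end meets the yellow stop's face (crop ~(290,250)), blue/red up. To make sure it is flat, press once more at the board's middle with closed fingers, tip kept above the pencil's height.

```bash
python3 -m crank '[{"dp":[0.217,0.65,0],"angular":[0,0,0]},{"dp":[0,0,-0.93],"angular":[0,0,0]},{"dp":[0,0,-0.93],"angular":[0,0,0]},{"dp":[0,0,-0.93],"angular":[0,0,0]},{"dp":[0,0,-0.93],"angular":[0,0,0]},{"dp":[0,0,-0.93],"angular":[0,0,0]},{"dp":[0,0,-0.93],"angular":[0,0,0]},{"dp":[0,0,-0.93],"angular":[0,0,0]},{"dp":[0,0,0],"angular":[0,0,0]},{"dp":[0,0,0],"angular":[0,0,0]}]'
python3 -m crank '[{"dp":[0.1,-0.0075,0],"angular":[0,0,0]},{"dp":[0.066,-0.005,0],"angular":[0,0,0]},{"dp":[0.05,-0.004,0],"angular":[0,0,0]},{"dp":[0.033,-0.0025,0],"angular":[0,0,0]}]'
python3 -c "
from h import *
q=sense();print(ff(q['tcp_pos']),q['force'])"
```

```text
t: 19.7
tcp_pos: [0.4381, 0.1386, 0.04]
tool_rot: [0.999, -0.038, -0.001, 0.0]
force: [0.7, 0.0, 0.2]
finger_gap: -0.002
gripper_force: 0.0
t: 20.1
tcp_pos: [0.4461, 0.1388, 0.0413]
tool_rot: [0.999, -0.037, 0.001, -0.0]
force: [-0.4, -0.4, 0.2]
finger_gap: -0.003
gripper_force: 0.0
[-76.2 100.4  41.3] [-0.40566277 -0.36091784  0.20085227]
```

```bash
python3 -m crank '[{"dp":[0.033,-0.0025,0],"angular":[0,0,0]},{"dp":[0.033,-0.0025,0],"angular":[0,0,0]}]'
python3 -m crank '[{"dp":[0.025,-0.002,0],"angular":[0,0,0]},{"dp":[0.025,-0.002,0],"angular":[0,0,0]}]'
python3 -m crank '[{"dp":[0.02,-0.0015,0],"angular":[0,0,0]}]'
```

```text
t: 20.3
tcp_pos: [0.4473, 0.1387, 0.0406]
tool_rot: [0.999, -0.037, 0.0, -0.0]
force: [0.4, 0.2, 0.7]
finger_gap: 0.006
gripper_force: 0.0
t: 20.5
tcp_pos: [0.4483, 0.1385, 0.0404]
tool_rot: [0.999, -0.037, -0.001, 0.0]
force: [-1.8, 0.5, 1.1]
finger_gap: -0.003
gripper_force: 0.6
t: 20.6
tcp_pos: [0.4483, 0.1385, 0.0403]
tool_rot: [0.999, -0.037, -0.001, 0.0]
force: [-2.2, 0.6, 0.8]
finger_gap: -0.0
gripper_force: 1.1
```

```bash
python3 -m crank '[{"dp":[0.025,-0.002,0],"angular":[0,0,0]},{"dp":[0.025,-0.002,0],"angular":[0,0,0]}]'
python3 -m crank '[{"dp":[0.025,-0.002,0],"angular":[0,0,0]},{"dp":[0,0,0],"angular":[0,0,0]}]'
```

```text
t: 20.8
tcp_pos: [0.4484, 0.1385, 0.0402]
tool_rot: [0.999, -0.037, -0.003, 0.0]
force: [-5.6, 0.8, 5.0]
finger_gap: 0.003
gripper_force: 2.9
t: 21.0
tcp_pos: [0.4484, 0.1384, 0.0402]
tool_rot: [0.999, -0.037, -0.003, 0.0]
force: [-5.9, 1.7, 4.1]
finger_gap: 0.003
gripper_force: 2.9
```

Flush already (no travel after contact). Back off, then a last gentle nudge at the right end.

```bash
python3 -m crank '[{"dp":[-0.2,0.015,0],"angular":[0,0,0]},{"dp":[-0.2,0.015,0],"angular":[0,0,0]},{"dp":[0,0,0.9],"angular":[0,0,0]},{"dp":[0,0,0.9],"angular":[0,0,0]},{"dp":[0,0,0.9],"angular":[0,0,0]},{"dp":[0.233,-0.825,0],"angular":[0,0,0]},{"dp":[0.233,-0.825,0],"angular":[0,0,0]},{"dp":[0.233,-0.825,0],"angular":[0,0,0]},{"dp":[0.233,-0.825,0],"angular":[0,0,0]},{"dp":[0.233,-0.825,0],"angular":[0,0,0]},{"dp":[0.233,-0.825,0],"angular":[0,0,0]},{"dp":[0,0,0],"angular":[0,0,0]},{"dp":[0,0,0],"angular":[0,0,0]},{"dp":[0,0,0],"angular":[0,0,0]}]'
python3 -c "
from h import *
q=sense();print(ff(q['tcp_pos']),q['force'])"
```

```text
t: 22.4
tcp_pos: [0.4809, -0.0085, 0.1213]
tool_rot: [0.999, -0.037, -0.0, -0.0]
force: [0.4, 0.0, -0.9]
finger_gap: 0.002
gripper_force: 0.0
[-30.4 -43.9 121.3] [ 0.38588421  0.00891291 -0.94826471]
```

Descend 85 mm, then approach 18 mm and creep.

```bash
python3 -m crank '[{"dp":[0,0,-0.95],"angular":[0,0,0]},{"dp":[0,0,-0.95],"angular":[0,0,0]},{"dp":[0,0,-0.93],"angular":[0,0,0]},{"dp":[0,0,0],"angular":[0,0,0]},{"dp":[0.015,0.2,0],"angular":[0,0,0]},{"dp":[0.015,0.2,0],"angular":[0,0,0]},{"dp":[0.008,0.1,0],"angular":[0,0,0]},{"dp":[0.008,0.1,0],"angular":[0,0,0]},{"dp":[0,0,0],"angular":[0,0,0]}]'
python3 -m crank '[{"dp":[0.004,0.05,0],"angular":[0,0,0]},{"dp":[0.002,0.03,0],"angular":[0,0,0]}]'
python3 -m crank '[{"dp":[0.002,0.025,0],"angular":[0,0,0]},{"dp":[0.002,0.025,0],"angular":[0,0,0]}]'
```

```text
t: 23.3
tcp_pos: [0.4833, 0.0091, 0.0373]
tool_rot: [0.999, -0.036, 0.001, 0.0]
force: [1.5, -0.7, 0.3]
finger_gap: 0.0
gripper_force: 0.0
t: 23.5
tcp_pos: [0.4832, 0.0111, 0.0367]
tool_rot: [0.999, -0.037, 0.0, 0.0]
force: [-0.0, 0.0, -0.1]
finger_gap: 0.002
gripper_force: 0.0
t: 23.7
tcp_pos: [0.4832, 0.0125, 0.0365]
tool_rot: [0.999, -0.037, -0.0, -0.0]
force: [-1.1, 0.2, 0.2]
finger_gap: 0.002
gripper_force: 0.0
```

```bash
python3 -m crank '[{"dp":[0.0015,0.02,0],"angular":[0,0,0]},{"dp":[0.0015,0.02,0],"angular":[0,0,0]}]'
python3 -m crank '[{"dp":[0.0015,0.02,0],"angular":[0,0,0]},{"dp":[0,0,0],"angular":[0,0,0]}]'
```

```text
t: 23.9
tcp_pos: [0.4833, 0.0133, 0.0365]
tool_rot: [0.999, -0.037, -0.0, 0.0]
force: [-0.8, -4.6, -0.1]
finger_gap: 0.0
gripper_force: 2.7
t: 24.1
tcp_pos: [0.4833, 0.0134, 0.0365]
tool_rot: [0.999, -0.036, -0.0, 0.001]
force: [-1.2, -6.8, -1.2]
finger_gap: -0.003
gripper_force: 3.3
```

Stiff contact at the same place: the board sits on the stop. Withdraw, settle, check from the top camera numerically and hand in.

```bash
python3 -m crank '[{"dp":[-0.004,-0.05,0],"angular":[0,0,0]},{"dp":[-0.015,-0.2,0],"angular":[0,0,0]},{"dp":[-0.015,-0.2,0],"angular":[0,0,0]},{"dp":[0,0,0.9],"angular":[0,0,0]},{"dp":[0,0,0.95],"angular":[0,0,0]},{"dp":[0,0,0.95],"angular":[0,0,0]},{"dp":[0,0,0.95],"angular":[0,0,0]},{"dp":[0,0,0.95],"angular":[0,0,0]},{"dp":[0,0,0.95],"angular":[0,0,0]},{"dp":[-0.3,0.9,0],"angular":[0,0,0]},{"dp":[-0.3,0.9,0],"angular":[0,0,0]},{"dp":[-0.3,0.9,0],"angular":[0,0,0]},{"dp":[-0.3,0.9,0],"angular":[0,0,0]},{"dp":[0,0,0],"angular":[0,0,0]},{"dp":[0,0,0],"angular":[0,0,0]},{"dp":[0,0,0],"angular":[0,0,0]}]'
python3 - <<'E'
from h import *
s=snap('wrist'); cv2.imwrite('pics/w8.png',cv2.resize(s['image'][:260],(800,406),interpolation=cv2.INTER_CUBIC))
E
```

```text
t: 25.7
tcp_pos: [0.4469, 0.1082, 0.206]
tool_rot: [0.999, -0.037, 0.0, 0.0]
force: [0.8, -0.8, -0.0]
finger_gap: 0.002
gripper_force: 0.0
```

View pics/w8.png

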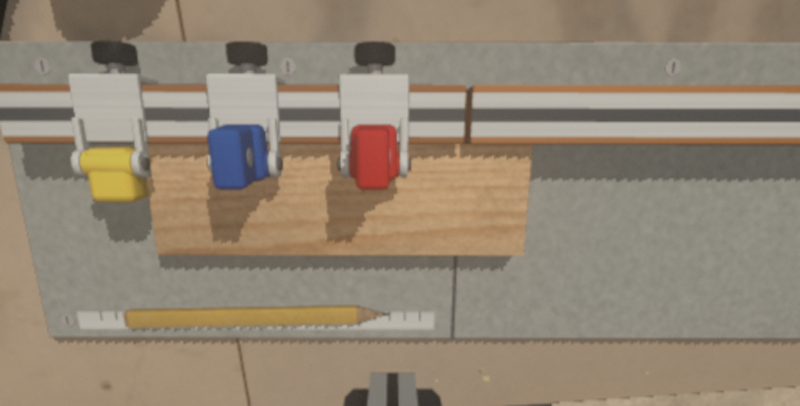

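The board is flush with the fence (front edge level at row 255) and against the yellow stop (~(150,190)). Blue and red are up, and the pencil is untouched.

```bash
python3 -c "
from station import order
print(order.sign_off())"
```

```text
the job is handed in; nothing more can be done
None
```

I handed the job in at about 26 s: the yellow stop is down with red and blue still up, and the board is flat against the fence with its left end touching the yellow stop. The highest push force I read was about 12 N, and I kept the arm clear of the pencil, tape measure and square.

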